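# Sort two lamp drivers and lock the carrier gate one hole on

### The arm

A 7-joint arm with a two-finger parallel gripper is mounted at the origin on the work surface. World frame = base frame: x ahead of the robot, y to its left, z up, the work surface at z = 0. Lengths are in mm, angles in rad, forces in N, time in s.
With the tool pointing down it reaches from about 400 to 900 mm from the base axis. Payload 5.6 kg.
Tool frame: the origin (TCP) lies at the very end of the fingers, on their centre line; the grasp point (between the pads) lies 19 mm behind it (manip.grip_point_offset is the distance from the TCP to the grasp point, in mm); z points along the fingers, y is the line along which they close (so a half turn about z gives the same grasp; the last joint's range is limited). The gripper opens to 92 mm and grips with 3 to 60 N. Pads are 20 mm wide; open, the fingers measure 128 mm over their backs; the gripper's body (75 mm by 189 mm) begins 69 mm behind the grasp point.
Start: joints at [1.209, 0.468, -0.012, 1.603, 0.006, 1.071, -0.056], TCP at [203.686, -617.269, 214.592] pointing down, gripper open.
Joint ranges: [-2.53, 2.53], [-0.31, 2.02], [-1.57, 1.55], [0.28, 2.44], [-1.29, 4.43], [0.15, 1.84], [-2.92, 2.92]. Speed limits (rad/s): [2.57, 2.57, 3.14, 3.14, 3.14, 3.14, 3.14].

### API

Orientations are given as [roll, pitch, yaw] about the fixed x, y, z axes, in that order (R = Rz(yaw) Ry(pitch) Rx(roll)).
In Python, from station import manip gives the robot as it stands. The module is installed in compiled form; this text tells all that it offers.
- The arm moves only by the shell command python3 -m crank 'ROWS'. ROWS is a JSON list of rows, 1 to 8 of them, each of 5 numbers: the finger opening in mm, then dx, dy, dz in fractions of the full range, 1 being 800 mm, then a turn about the tool's z in normalised numbers (1 is pi rad); each row shifts and turns the commanded pose from where the row before left it, along the tool's axes as they then stand; what a row does not reach is not made up. A row lasts 1/10 s, in which the tool goes at most 50 mm and 0.15 rad, less where a joint would pass 70% of its speed; a pose out of reach is approached as far as the arm can. The fingers move at their own pace and stop on an object; the grip force is fixed at half the most. Time passes only in rows, so rows that do not move let the fingers close. It prints the time, the measured TCP pose, the force, the opening and the grip force at its end. A shift or turn number past 1, either way, is cut back to 1. Input that does not fit is refused with a message, and nothing moves.
- manip.observe(): the state, without advancing time (a new reading comes with each control period).
- manip.read_camera(name): name is "scene" or "top" or "wrist"; returns a dict with "color" (480x640x3 uint8, blue, green, red), "depth" (480x640 float32, mm along the optical axis (not along the pixel's ray), 0 where there is no reading), "vertical_fov" (degrees; the focal length in pixels is half the picture's height over the tangent of half this angle, whatever the lens; pixels are square), "cx", "cy" (the principal point, pixels), "extrinsics" (4x4, takes a point from camera to world coordinates). Camera axes: x right, y down, z forward; pixel columns grow to the right and rows downward; lengths in mm; the calibration is good to about 2 mm. The wrist camera is an equidistant fisheye: a pixel r from the principal point sees the ray r / f radians off the axis. A picture is of the moment at which its call begins.
- manip.hand_in(): hands the job in; it is judged then, once.
The state is a dict: "time": time; "joint_pos": joint angles; "qvel": joint speeds; "joint_torque": joint torques, N m; "ee_pos": TCP position; "eef_rot": TCP orientation; "force": force on the tool from outside, world axes, zero at the start; "ft_torque": the same for the moment, N m; "opening": finger opening in mm; "grip_force": force on a finger pad.
Only numpy, scipy, OpenCV 4.12 (cv2) and the standard library are available. Lean on these libraries where they do the work, as an engineer would, in place of code of your own. Each camera call takes 0.05 s, during which the arm holds its last target. There are 200 camera calls.

### The job

Put the driver with the green tag into the green nest and the driver with the red tag into the red nest, each lying flat, tag up, on the nest's floor. Then pull up the red lock plunger, slide the yellow gate bar to the next hole so that it covers the far ends of both drivers, and let the pin drop fully into that hole. Finish while still holding the plunger knob with the pin engaged: do not let go, and leave the downlight, the roll of tape and the screwdriver where they are.

Things in the scene. Friction and masses are not known exactly. Their poses are not given: they have to be found in the camera images.
- driver_pass: LED driver with GREEN tag: white box 90 x 34 x 24 mm (x, y, z), 80 to 170 g, loose on the bench, tag on the middle of its top. Origin: centre of its underside; x along its length, z up. It may go into its nest either way round.
- driver_reject: LED driver with RED tag, otherwise the same as the green one, same axes.
- nest_pass: GREEN nest fixed on the carrier plate: open tray, outside 112 x 52 x 12 mm, walls 5 mm, pocket 102 x 42 mm (clearance round a driver 6 mm at the ends, 4 mm at the sides); inner floor 5 mm above its underside. Origin: centre of its underside, 8 mm above the bench; x along its length, parallel to the carrier's x. The nests lie side by side 100 mm apart; which is which changes.
- nest_reject: RED nest, otherwise the same as the green one, same axes.
- carrier: Fixed aluminium plate 220 x 300 x 8 mm that holds nests, rail and gate. Origin: centre of its underside on the bench; x points away from the robot (turned up to 0.25 rad), y to the left. Nest centres at x -40, y -10 and -110 mm. The grey rail runs along x at y +110 mm: 30 mm wide, top 38 mm above the bench.
- next_hole (a point): The wanted hole, in the rail's top (38 mm above the bench), at carrier x -5, y +110 mm. The rail has three holes 40 mm apart: at carrier x +35 (the gate starts locked there, knob above it), -5 (the next hole) and -45 mm.
- gate (a joint): Slide of the gate: blue saddle (46 mm wide) on the rail, with a yellow bar 20 mm wide reaching over the plate, 42 to 50 mm above the bench. 0 at the start hole; grows in m along the carrier's -x, towards the robot; 0.040 is the next hole, the one wanted; 0.080 a hole too far; stop at 0.085. About 1.5 N friction. With the pin in a hole it is blocked within 1.5 mm either way.
- plunger (a joint): Height of the lock plunger in m: 0 is the pin fully down in a hole, 0.012 pulled fully up. The pin (8 mm, round-ended, in 11 mm holes) is clear of the rail above 0.008; between holes it rests on the rail at 0.008. A spring pushes it down with 6 N at 0, 9.6 N fully up; it drops in by itself over a hole.
- knob: Red plunger knob on the gate's saddle: upright cylinder 24 mm across and 26 mm high. Origin: its centre, 77 mm above the bench when the pin is down (64 to 90 mm), moving with gate and plunger. Beneath it is a steel barrel 19 mm across whose top is 62 mm above the bench, on the saddle's top at 50 mm.
- downlight: Bystander: recessed downlight standing on the bench, black body 60 mm across, white rim 84 mm, 60 mm high. Origin: centre of its underside.
- tape: Bystander: roll of paper tape lying flat, 90 mm across, 22 mm high. Origin: centre of its underside.
- screwdriver: Bystander: screwdriver lying on the bench, about 200 mm long, along its x.

How it is judged:
By the outcome, as a careful person would: the job done as asked, in the order asked, and still so for the second after the job is handed in, while the arm keeps its last pose, push and grip.
It also fails if it takes over 64 s, if anything falls off the work surface, if the arm or the gripper's body presses on something with over 40 N, if the wrist force passes 120 N, or if a joint passes its speed limit or range.

## Working session

There is one attempt and no reset: what is moved stays moved. The work goes in short steps, Python scripts to look and compute and a shell command to move; the robot and the scene stay as the last step left them, time stands still between calls to the robot, and variables do not carry over. Pictures are saved under pics/ and viewed, at most 10 in all, crops included, and the job is handed in when it is done.

```bash
mkdir -p pics; cat > h.py <<'E'
import numpy as np, cv2
from station import manip
def cam(n):
    c=manip.read_camera(n); c['f']=240/np.tan(np.radians(c['vertical_fov'])/2); return c
def pts(c):
    # world points per pixel (pinhole)
    v,u=np.mgrid[0:480,0:640]; d=c['depth']
    P=np.stack([(u-c['cx'])/c['f']*d,(v-c['cy'])/c['f']*d,d,np.ones_like(d)],-1)
    return (P@np.array(c['extrinsics']).T)[...,:3]
E
python3 - <<'E'
from h import *
for n in('top','scene'):
    c=cam(n); cv2.imwrite(f'pics/{n}0.png',c['color']); print(n,c['f'],c['cx'],c['cy'],np.round(c['extrinsics'],3).tolist())
s=manip.observe(); print(s)
E
```

```text
top 546.6309905528211 325.11808816896206 233.80236817615503 [[-0.013, -0.998, 0.056, 525.394], [-1.0, 0.013, -0.002, 86.866], [0.001, -0.056, -0.998, 1200.526], [0.0, 0.0, 0.0, 1.0]]
scene 488.7177377826335 325.8964021100433 244.80499899559373 [[0.442, 0.461, -0.769, 1466.646], [0.897, -0.243, 0.37, -316.919], [-0.016, -0.853, -0.521, 655.098], [0.0, 0.0, 0.0, 1.0]]
{'time': 0.1, 'joint_pos': array([ 1.20898238,  0.46831458, -0.01156158,  1.6035178 ,  0.00600231,
        1.07135344, -0.05631639]), 'qvel': array([-0.00147313, -0.00155224, -0.00181203, -0.00240394,  0.00212389,
        0.0010849 , -0.00024392]), 'joint_torque': array([ 5.85437301e-04, -5.21648562e+01, -1.26585178e-02, -2.44366783e+01,
       -5.68010146e-02,  1.40874271e-02,  7.75266903e-05]), 'ee_pos': array([ 203.48956356, -616.79377805,  213.72472371]), 'eef_rot': array([-3.14003893e+00,  1.33686920e-04,  3.18697427e-01]), 'force': array([ 0.37038182,  0.92187488, -0.16723903]), 'ft_torque': array([ 0.03542183, -0.02624403, -0.03370985]), 'grip_force': 0.0, 'opening': 91.8066130528888}
```

View pics/top0.png

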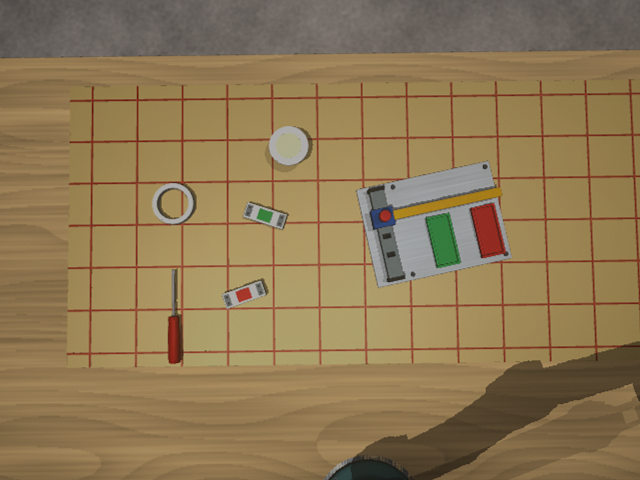

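View pics/scene0.png

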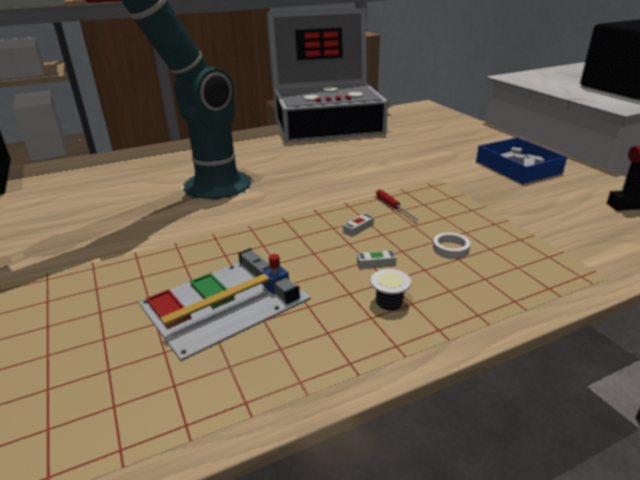

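The top view shows the green driver at (265,215), the red driver at (244,294), the green nest at (443,240), the red nest at (487,231), the knob at (385,216) and the yellow bar running from (395,212) to (500,192). The scene view shows all of these too: knob (274,261), green tag (377,255), red tag (359,221). Next I'll triangulate.

```bash
cat > m.py <<'E'
from h import *
def ray(c,p):
    E=np.array(c['extrinsics']); d=E[:3,:3]@np.array([(p[0]-c['cx'])/c['f'],(p[1]-c['cy'])/c['f'],1]); return E[:3,3],d/np.linalg.norm(d)
def tri(a,pa,b,pb):
    o1,d1=ray(a,pa);o2,d2=ray(b,pb)
    t=np.linalg.lstsq(np.stack([d1,-d2],1),o2-o1,rcond=None)[0]; q1=o1+t[0]*d1;q2=o2+t[1]*d2
    return (q1+q2)/2,np.linalg.norm(q1-q2)
def onz(c,p,z):
    o,d=ray(c,p); return o+d*(z-o[2])/d[2]
def mask(c,col):
    h,s,v=cv2.split(cv2.cvtColor(c['color'],cv2.COLOR_BGR2HSV))
    if col=='g': return ((h>50)&(h<80)&(s>120)&(v>50)).astype(np.uint8)
    if col=='r': return (((h<6)|(h>174))&(s>150)&(v>60)).astype(np.uint8)
    if col=='y': return ((h>17)&(h<24)&(s>190)&(v>120)).astype(np.uint8)
    if col=='w': return ((s<60)&(v>110)).astype(np.uint8)
def blob(c,col,p,r):
    m=mask(c,col); w=np.zeros_like(m); w[int(p[1])-r:int(p[1])+r,int(p[0])-r:int(p[0])+r]=1
    n,l,st,ce=cv2.connectedComponentsWithStats(m*w); i=1+np.argmax(st[1:,4]); ys,xs=np.nonzero(l==i)
    return ce[i],st[i,4],np.stack([xs,ys],1)
E
python3 - <<'E'
from m import *
t=cam('top');s=cam('scene'); W=pts(t); bench=np.median(W[300:350,200:330,2]); print('bench z by depth',bench)
for n,col,pt,rt,ps,rs,z in [('gtag','g',(265,215),14,(377,255),12,24),('rtag','r',(244,294),14,(359,221),12,24),('gnest','g',(443,240),38,(212,290),30,13),('rnest','r',(487,231),38,(165,305),30,13),('knob','r',(385,216),10,(274,261),12,90)]:
    a,na,px=blob(t,col,pt,rt);b,nb,_=blob(s,col,ps,rs); X,e=tri(t,a,s,b)
    d=np.median(W[px[:,1],px[:,0],2]); P=np.array([onz(t,q,z) for q in px])[:,:2]
    r=cv2.minAreaRect(P.astype(np.float32))
    print(n,a.round(1),na,b.round(1),nb,'tri',X.round(1),'err',e.round(1),'depthz',d.round(1),'on z',onz(t,a,z).round(1),'rect',np.round(r[0],1),np.round(r[1],1),round(r[2],1))
# drivers by height
for n,p in (('g',(265,215)),('r',(244,294))):
    w=np.zeros((480,640),bool); w[p[1]-30:p[1]+30,p[0]-30:p[0]+30]=1
    m=w&(W[...,2]-bench>14)&(W[...,2]-bench<35); Q=W[m]; r=cv2.minAreaRect(Q[:,:2].astype(np.float32)); 
    U,S,V=np.linalg.svd(Q[:,:2]-Q[:,:2].mean(0),full_matrices=False)
    print(n,m.sum(),'mean',Q.mean(0).round(1),'rect',r,'pca yaw',np.arctan2(V[0,1],V[0,0]))
w=np.zeros((480,640),bool); w[150:300,350:515]=1
for lo,hi,nm in((30,40,'rail'),(42,58,'bar')):
    m=w&(W[...,2]-bench>lo)&(W[...,2]-bench<hi); Q=W[m]; V=np.linalg.svd(Q[:,:2]-Q[:,:2].mean(0),full_matrices=False)[2]
    print(nm,m.sum(),Q.mean(0).round(1),np.arctan2(V[0,1],V[0,0]),cv2.minAreaRect(Q[:,:2].astype(np.float32)))
c=cam('wrist'); cv2.imwrite('pics/w0.png',c['color']); print(c['f'],c['cx'],c['cy'],np.round(c['extrinsics'],3).tolist())
E
```

```text
bench z by depth 0.6218241608733024
gtag [264.1 215.3] 127 [376.5 254.5] 28 tri [632.9 216.6  25.4] err 1.1 depthz 24.5 on z [632.7 216.3  24. ] rect [632.8 216. ] [27.4 21.2] 70.8
rtag [243.2 294.3] 137 [358.3 220.2] 20 tri [463.7 262.4  25.7] err 0.9 depthz 24.2 on z [463.4 262.3  24. ] rect [463.3 262.1] [22.2 27.7] 18.2
gnest [442.6 239.9] 1192 [207.2 285.4] 423 tri [ 572.9 -171.9   26.4] err 9.3 depthz 13.5 on z [ 574.7 -170.3   13. ] rect [ 574.8 -170.4] [111.2  51.7] 11.6
rnest [487.6 230.1] 1220 [163.9 302.8] 528 tri [ 593.  -268.7   27.2] err 8.3 depthz 13.7 on z [ 594.8 -268.8   13. ] rect [ 594.7 -268.8] [112.   52.4] 11.7
knob [384.8 215.4] 99 [273.5 257.5] 51 tri [623.5 -37.1  87.7] err 0.4 depthz 89.2 on z [623.2 -37.1  90. ] rect [623.5 -36.9] [20.2 21.7] 44.1
g 661 mean [633.2 214.5  23.6] rect ((633.7374877929688, 214.96829223632812), (90.86840057373047, 34.41048049926758), 71.1500244140625) pca yaw -1.8996981467639757
r 672 mean [464.4 260.5  23.7] rect ((464.132568359375, 261.0962829589844), (33.86201858520508, 90.16232299804688), 18.6472110748291) pca yaw 1.8941931065017625
rail 948 [582.1 -46.6  37.1] -2.939096210091253 ((609.1845092773438, -138.20254516601562), (204.0679168701172, 235.92047119140625), 11.585467338562012)
bar 1348 [ 644.8 -143.    49.2] 1.7888173478711886 ((595.5875854492188, -154.69485473632812), (198.47689819335938, 279.312255859375), 3.438908576965332)
371.64829954431775 315.7288492390255 238.33140515823084 [[0.313, -0.922, -0.228, 266.959], [-0.95, -0.304, -0.074, -595.41], [-0.001, 0.239, -0.971, 385.031], [0.0, 0.0, 0.0, 1.0]]
```

Everything agrees with the text:

| Item | Measured |
|---|---|
| Tag height | 25 mm by triangulation, 24 mm by depth |
| Knob top | about 89 mm |
| Nest floor | 13.5 mm |
| Nest spacing | 100 mm |
| Carrier yaw | 0.202 rad |

Nest positions predicted from the knob agree to 1–2 mm.

```bash
cat > d.py <<'E'
import sys; from h import *
from scipy.spatial.transform import Rotation as R
x,y,z,yaw=map(float,sys.argv[1:5]); s=manip.observe(); r=R.from_euler('xyz',s['eef_rot'])
t=-(yaw-s['eef_rot'][2]); t=(t+np.pi/2)%np.pi-np.pi/2
print('t',round(s['time'],2),'pos',s['ee_pos'].round(1),'rot',s['eef_rot'].round(3),'F',s['force'].round(1),'open',round(s['opening'],1),'grip',round(s['grip_force'],1),'j7',s['joint_pos'][6].round(2))
print('tool delta',r.inv().apply(np.array([x,y,z])-s['ee_pos']).round(1),'turn',round(t,3))
E
python3 d.py 633.2 215.5 150 1.242
```

```text
t 0.25 pos [ 203.6 -617.   214.1] rot [-3.141  0.     0.319] F [-0.6 -0.5 -0.4] open 91.9 grip 0.0 j7 -0.06
tool delta [ 668.9 -655.9   64.6] turn -0.923
```

The rows are not in the units I measure in: shifts go in shares of 800 mm and turns go in shares of pi rad. I convert before sending: 35 mm / 800 = 0.0438, -34.5 mm / 800 = -0.0431.

```bash
r=$(python3 -m crank '[[90,0.0438,-0.0431,0,0],[90,0.0438,-0.0431,0,0],[90,0.0438,-0.0431,0,0],[90,0.0438,-0.0431,0,0],[90,0.0438,-0.0431,0,0],[90,0.0438,-0.0431,0,0],[90,0.0438,-0.0431,0,0],[90,0.0438,-0.0431,0,0]]'); echo "$r"; python3 d.py 633.2 215.5 150 1.242
```

```text
time: 1.05
ee_pos: [383.6, -265.6, 214.8]
eef_rot: [3.141, -0.0, 0.319]
force: [2.0, -0.3, 0.4]
opening: 89.3
grip_force: 0.0
t 1.05 pos [ 383.6 -265.6  214.8] rot [ 3.141 -0.     0.319] F [ 2.  -0.3  0.4] open 89.3 grip 0.0 j7 -0.76
tool delta [ 387.7 -378.8   64.7] turn -0.923
```

To row units: 35 mm / 800 = 0.0438, -34.5 mm / 800 = -0.0431.

```bash
python3 -m crank '[[90,0.0438,-0.0431,0,0],[90,0.0438,-0.0431,0,0],[90,0.0438,-0.0431,0,0],[90,0.0438,-0.0431,0,0],[90,0.0438,-0.0431,0,0],[90,0.0438,-0.0431,0,0],[90,0.0438,-0.0431,0,0],[90,0.0438,-0.0431,0,0]]' >/dev/null;  python3 -m crank '[[90,0.0438,-0.0431,0,0],[90,0.0438,-0.0431,0,0],[90,0.0438,-0.0431,0,0],[90,0,0,0.0125,-0.0477],[90,0,0,0.0125,-0.0477],[90,0,0,0.0125,-0.0477],[90,0,0,0.0125,-0.0477],[90,0,0,0.0125,-0.0477]]'>/dev/null; python3 -m crank '[[90,0,0,0.0125,-0.0477],[90,0,0,0,-0.0073],[90,0,0,0,0]]'; python3 d.py 633.2 215.5 8 1.242
```

```text
time: 2.95
ee_pos: [629.8, 213.4, 154.4]
eef_rot: [-3.141, 0.0, 1.239]
force: [-0.3, 0.2, -0.1]
opening: 90.3
grip_force: 0.0
t 2.95 pos [629.8 213.4 154.4] rot [-3.141  0.     1.239] F [-0.3  0.2 -0.1] open 90.3 grip 0.0 j7 -1.02
tool delta [  3.1   2.6 146.4] turn -0.003
```

To row units: 40 mm / 800 = 0.05, 36 mm / 800 = 0.045.

```bash
python3 -m crank '[[70,0.0038,0.0033,0.045,0],[70,0,0,0.05,0],[70,0,0,0.05,0],[70,0,0,0.025,0],[70,0,0,0.0125,0],[70,0,0,0,0]]' ; python3 d.py 633.2 215.5 8 1.242
```

```text
time: 3.55
ee_pos: [633.2, 215.8, 8.3]
eef_rot: [-3.141, 0.0, 1.241]
force: [-0.1, -0.1, 0.1]
opening: 70.4
grip_force: 0.0
t 3.55 pos [633.2 215.8   8.3] rot [-3.141  0.     1.241] F [-0.1 -0.1  0.1] open 70.4 grip 0.0 j7 -1.1
tool delta [-0.3  0.1  0.3] turn -0.001
```

```bash
python3 -m crank '[[20,0,0,0,0],[20,0,0,0,0],[20,0,0,0,0],[20,0,0,0,0],[20,0,0,0,0],[20,0,0,0,0],[20,0,0,0,0]]'; python3 d.py 574.3 -169.6 121 0.202
```

```text
time: 4.25
ee_pos: [633.6, 215.6, 9.2]
eef_rot: [3.141, -0.0, 1.242]
force: [-0.6, -0.8, 4.9]
opening: 33.5
grip_force: 30.0
t 4.25 pos [633.6 215.6   9.2] rot [ 3.141 -0.     1.242] F [-0.6 -0.8  4.9] open 33.5 grip 30.0 j7 -1.1
tool delta [-383.6   68.5 -111.8] turn 1.04
```

To row units: -20 mm / 800 = -0.025, -10 mm / 800 = -0.0125, 0.15 rad / 3.1416 = 0.0477.

```bash
python3 -m crank '[[20,0,0,-0.0125,0],[20,0,0,-0.025,0.0471],[20,0,0,-0.025,0.0471],[20,0,0,-0.025,0.0471],[20,0,0,-0.025,0.0471],[20,0,0,-0.025,0.0471],[20,0,0,0,0.0477],[20,0,0,0,0.0477]]'; python3 d.py 574.3 -169.6 121 0.202
```

```text
time: 5.05
ee_pos: [633.4, 215.9, 119.7]
eef_rot: [-3.141, -0.001, 0.196]
force: [-1.0, 0.3, -1.9]
opening: 33.7
grip_force: 30.0
t 5.05 pos [633.4 215.9 119.7] rot [-3.141e+00 -1.000e-03  1.960e-01] F [-1.   0.3 -1.9] open 33.7 grip 30.0 j7 -1.94
tool delta [-132.9  366.7   -1.6] turn -0.006
```

To row units: 40.7 mm / 800 = 0.0509, -14.8 mm / 800 = -0.0185.

```bash
python3 -m crank '[[20,-0.0185,0.0509,0,0],[20,-0.0185,0.0509,0,0],[20,-0.0185,0.0509,0,0],[20,-0.0185,0.0509,0,0],[20,-0.0185,0.0509,0,0],[20,-0.0185,0.0509,0,0],[20,-0.0185,0.0509,0,0],[20,-0.0185,0.0509,0,0]]' >/dev/null; python3 -m crank '[[20,-0.0185,0.0509,0,-0.0019],[20,0,0,0,0],[20,0,0,0,0]]'; python3 d.py 574.3 -169.6 22 0.202; python3 - <<'E'
from m import *
t=cam('top');s=cam('scene');cv2.imwrite('pics/s1.png',cv2.resize(s['color'][180:360,100:340],None,fx=3,fy=3));w=cam('wrist');cv2.imwrite('pics/w1.png',w['color'])
E
```

```text
time: 6.15
ee_pos: [575.6, -171.1, 118.6]
eef_rot: [-3.141, 0.0, 0.205]
force: [0.0, 0.6, -1.1]
opening: 33.7
grip_force: 30.0
t 6.15 pos [ 575.6 -171.1  118.6] rot [-3.141  0.     0.205] F [ 0.   0.6 -1.1] open 33.7 grip 30.0 j7 -1.3
tool delta [-1.  -1.7 96.6] turn 0.003
```

View pics/w1.png

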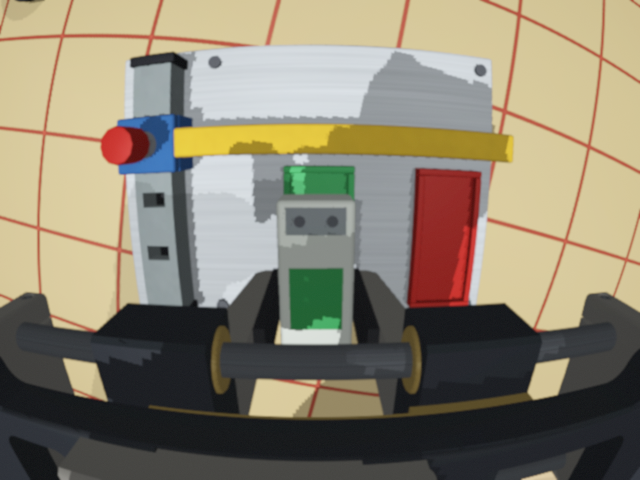

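The wrist view shows the driver level and centred over the green nest, whose far edge runs (284,167)–(355,167). The red nest's far corners are at (417,169) and (480,173). I'll use this second viewpoint to check the nest centres.

```bash
python3 - <<'E'
from h import *
c=cam('wrist');E=np.array(c['extrinsics'])
def at(p,z):
    v=np.array([p[0]-c['cx'],p[1]-c['cy']]);r=np.hypot(*v);a=r/c['f'];d=E[:3,:3]@np.r_[v/r*np.sin(a),np.cos(a)]
    return E[:3,3]+d*(z-E[2,3])/d[2]
ax=np.array([np.cos(.202),np.sin(.202)])
for n,p in(('green',((284,167),(355,167))),('red',((417,169),(480,173)))):
    A,B=[at(q,20)[:2] for q in p]; print(n,'width',np.linalg.norm(A-B).round(1),'centre',((A+B)/2-56*ax).round(1))
k=at((118,145),90); print('knobtop',k.round(1))
E
```

```text
green width 51.4 centre [ 574.4 -169.6]
red width 52.0 centre [ 594.2 -265.8]
knobtop [624.4 -38.   90. ]
```

To row units: 30 mm / 800 = 0.0375, 20 mm / 800 = 0.025, 0.003 rad / 3.1416 = 0.001.

```bash
python3 -m crank '[[20,-0.0013,-0.0021,0.0375,0.001],[20,0,0,0.0375,0],[20,0,0,0.025,0],[20,0,0,0.01,0],[20,0,0,0.005,0],[20,0,0,0.0038,0],[20,0,0,0.0013,0],[20,0,0,0,0]]' ; python3 d.py 574.3 -169.6 22 0.202
```

```text
time: 7.15
ee_pos: [575.2, -168.5, 23.1]
eef_rot: [3.141, -0.001, 0.205]
force: [-0.6, 0.5, -0.3]
opening: 33.9
grip_force: 30.0
t 7.15 pos [ 575.2 -168.5   23.1] rot [ 3.141e+00 -1.000e-03  2.050e-01] F [-0.6  0.5 -0.3] open 33.9 grip 30.0 j7 -1.35
tool delta [-1.1  0.9  1.1] turn 0.003
```

To row units: -40 mm / 800 = -0.05, -20 mm / 800 = -0.025.

```bash
python3 -m crank '[[20,-0.0013,0.001,0.0013,0],[20,0,0,0,0],[50,0,0,0,0],[50,0,0,0,0],[60,0,0,0,0],[60,0,0,-0.025,0],[60,0,0,-0.05,0],[60,0,0,-0.05,0]]' ; python3 d.py 463.9 261.5 140 1.895; python3 - <<'E'
from m import *
w=cam('wrist');cv2.imwrite('pics/w2.png',w['color'][120:360,200:520])
E
```

```text
time: 7.95
ee_pos: [573.2, -169.3, 122.0]
eef_rot: [-3.14, 0.002, 0.205]
force: [0.4, -0.4, 0.3]
opening: 59.9
grip_force: 0.0
t 7.95 pos [ 573.2 -169.3  122. ] rot [-3.14e+00  2.00e-03  2.05e-01] F [ 0.4 -0.4  0.3] open 59.9 grip 0.0 j7 -1.3
tool delta [ -19.4 -444.   -17.5] turn 1.451
```

View pics/w2.png

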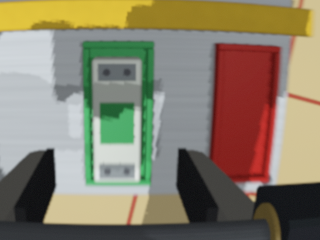

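The crop shows the green driver flat inside the green nest, tag up, at (117,120), with a green margin all round. Next is the red driver. I'll turn by −1.69 to keep j7 in range.

To row units: -49.4 mm / 800 = -0.0618, -2.2 mm / 800 = -0.0028.

```bash
python3 -m crank '[[80,-0.0026,-0.0613,-0.0063,0],[80,-0.0028,-0.0618,-0.0063,0],[80,-0.0028,-0.0618,-0.0063,0],[80,-0.0028,-0.0618,0,0],[80,-0.0028,-0.0618,0,0],[80,-0.0028,-0.0618,0,0],[80,-0.0028,-0.0618,0,0],[80,-0.0028,-0.0618,0,0]]' >/dev/null; python3 -m crank '[[80,-0.0026,-0.0613,0,0],[80,0,0,0,-0.0477],[80,0,0,0,-0.0477],[80,0,0,0,-0.0477],[80,0,0,0,-0.0477],[80,0,0,0,-0.0477],[80,0,0,0,-0.0477],[80,0,0,0,-0.0477]]' >/dev/null; python3 -m crank '[[80,0,0,0.0063,-0.0477],[80,0,0,0.0063,-0.0477],[80,0,0,0.0125,-0.0477],[80,0,0,0.0125,-0.0477],[80,0,0,0,-0.0127],[80,0,0,0,0]]'; python3 d.py 463.9 261.5 8 1.895
```

```text
time: 10.2
ee_pos: [464.4, 260.9, 106.1]
eef_rot: [-3.141, -0.0, 1.894]
force: [0.3, -0.4, 0.0]
opening: 80.1
grip_force: 0.0
t 10.2 pos [464.4 260.9 106.1] rot [-3.141 -0.     1.894] F [ 0.3 -0.4  0. ] open 80.1 grip 0.0 j7 -0.71
tool delta [ 0.7 -0.2 98.1] turn -0.001
```

To row units: 40 mm / 800 = 0.05, 38 mm / 800 = 0.0475.

```bash
python3 -m crank '[[70,0.0009,0,0.0475,0],[70,0,0,0.05,0],[70,0,0,0.0188,0],[70,0,0,0.0063,0],[70,0,0,0,0]]' ; python3 -m crank '[[20,0,0,0,0],[20,0,0,0,0],[20,0,0,0,0],[20,0,0,0,0],[20,0,0,0,0],[20,0,0,0,0],[20,0,0,0,0]]'; python3 d.py 594.2 -267.3 121 0.202
```

```text
time: 10.7
ee_pos: [464.5, 262.3, 9.0]
eef_rot: [3.141, -0.0, 1.895]
force: [0.1, 0.3, 0.3]
opening: 70.8
grip_force: 0.0
time: 11.4
ee_pos: [464.6, 261.7, 8.9]
eef_rot: [3.141, 0.0, 1.895]
force: [-0.2, -1.5, 5.0]
opening: 33.4
grip_force: 30.0
t 11.4 pos [464.6 261.7   8.9] rot [3.141 0.    1.895] F [-0.2 -1.5  5. ] open 33.4 grip 30.0 j7 -0.83
tool delta [-542.8  -45.4 -111.9] turn -1.449
```

To row units: -20 mm / 800 = -0.025, -10 mm / 800 = -0.0125, 0.15 rad / 3.1416 = 0.0477.

```bash
python3 -m crank '[[20,0,0,-0.0125,0],[20,0,0,-0.025,0.0471],[20,0,0,-0.025,0.0471],[20,0,0,-0.025,0.0471],[20,0,0,-0.025,0.0471],[20,0,0,-0.025,0.0471],[20,0,0,0,0.0477],[20,0,0,0,0.0477]]' >/dev/null; python3 -m crank '[[20,0,0,0,0.0477],[20,0,0,0,0.0477],[20,0,0,0,0.0477],[20,0,0,0,0.0477],[20,0,0,0,0.0169],[20,0,0,0,0]]'; python3 d.py 594.2 -267.3 121 0.202
```

```text
time: 12.8
ee_pos: [463.8, 261.9, 118.7]
eef_rot: [-3.142, 0.0, 0.202]
force: [0.6, 0.2, -1.6]
opening: 33.8
grip_force: 30.0
t 12.8 pos [463.8 261.9 118.7] rot [-3.142  0.     0.202] F [ 0.6  0.2 -1.6] open 33.8 grip 30.0 j7 -2.16
tool delta [ 21.3 544.6  -2.3] turn 0.0
```

To row units: 45.4 mm / 800 = 0.0568, 1.8 mm / 800 = 0.0023.

```bash
python3 -m crank '[[20,0.0023,0.0568,0,0],[20,0.0023,0.0568,0,0],[20,0.0023,0.0568,0,0],[20,0.0023,0.0568,0,0],[20,0.0023,0.0568,0,0],[20,0.0023,0.0568,0,0],[20,0.0023,0.0568,0,0],[20,0.0023,0.0568,0,0]]' >/dev/null; python3 -m crank '[[20,0.0023,0.0568,0,0],[20,0.0023,0.0568,0,0],[20,0.0023,0.0568,0,0],[20,0.0021,0.0565,0,0],[20,0,0,0,0],[20,0,0,0,0]]'; python3 d.py 594.2 -267.3 22 0.202;python3 - <<'E'
from m import *
w=cam('wrist');cv2.imwrite('pics/w3.png',w['color'][100:400,140:520])
E
```

```text
time: 14.2
ee_pos: [593.8, -268.5, 117.9]
eef_rot: [-3.14, 0.001, 0.2]
force: [0.6, 0.4, -1.3]
opening: 33.7
grip_force: 30.0
t 14.2 pos [ 593.8 -268.5  117.9] rot [-3.14e+00  1.00e-03  2.00e-01] F [ 0.6  0.4 -1.3] open 33.7 grip 30.0 j7 -1.15
tool delta [ 0.7 -0.9 95.9] turn -0.002
```

View pics/w3.png

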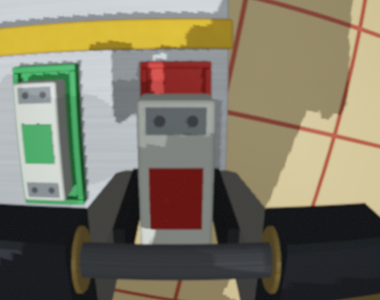

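The red driver is held level and centred over the red nest: the nest's far edge spans crop columns 140–210 and the driver 138–214. The green driver is seated. Lowering now.

To row units: 30 mm / 800 = 0.0375, 20 mm / 800 = 0.025.

```bash
python3 -m crank '[[20,0.0009,-0.0011,0.0375,0],[20,0,0,0.0375,0],[20,0,0,0.025,0],[20,0,0,0.01,0],[20,0,0,0.005,0],[20,0,0,0.0038,0],[20,0,0,0.0013,0],[20,0,0,0,0]]' ; python3 d.py 594.2 -267.3 22 0.202
```

```text
time: 15.05
ee_pos: [594.8, -264.3, 27.4]
eef_rot: [-3.14, 0.002, 0.204]
force: [-11.9, 4.5, 24.6]
opening: 33.8
grip_force: 30.3
t 15.05 pos [ 594.8 -264.3   27.4] rot [-3.14e+00  2.00e-03  2.04e-01] F [-11.9   4.5  24.6] open 33.8 grip 30.3 j7 -1.18
tool delta [-1.2  2.8  5.4] turn 0.002
```

It's touching something at about rim height, with 25 N upward and 3 mm of sideways offset. I'll lift and look.

To row units: -20 mm / 800 = -0.025.

```bash
python3 -m crank '[[20,0,0,-0.025,0],[20,0,0,0,0],[20,0,0,0,0],[20,0,0,0,0]]' ; python3 d.py 594.2 -267.3 22 0.202;python3 - <<'E'
from h import *
w=cam('wrist');cv2.imwrite('pics/w4.png',cv2.resize(w['color'][140:380,180:440],None,fx=2.3,fy=2.3))
np.savez('w4.npz',E=w['extrinsics'],d=w['depth'],c=w['color'],k=[w['cx'],w['cy'],w['f']])
E
```

```text
time: 15.45
ee_pos: [594.7, -265.9, 42.0]
eef_rot: [-3.141, 0.001, 0.202]
force: [-0.1, -0.3, -1.4]
opening: 33.8
grip_force: 29.9
t 15.45 pos [ 594.7 -265.9   42. ] rot [-3.141e+00  1.000e-03  2.020e-01] F [-0.1 -0.3 -1.4] open 33.8 grip 29.9 j7 -1.18
tool delta [-0.8  1.2 20. ] turn 0.0
```

View pics/w4.png

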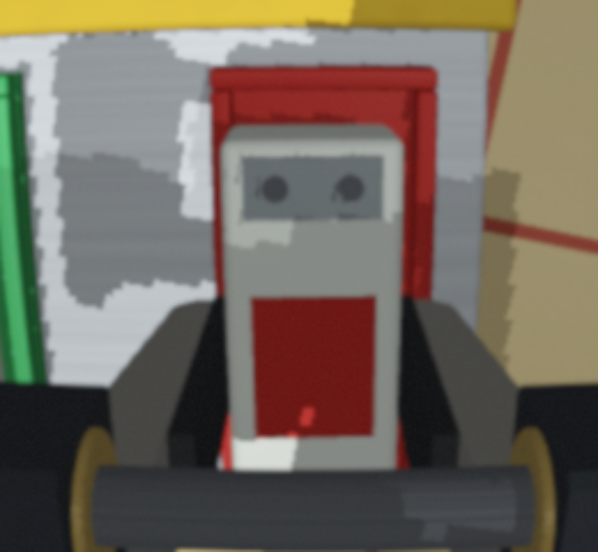

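The close view puts the nest (crop columns 210–437) about 2.5 mm right of the driver (222–403), so it needs to go toward −y. I'll work out the exact shift from this picture.

```bash
python3 - <<'E'
from h import *
q=np.load('w4.npz');E=q['E'];cx,cy,f=q['k']
def at(p,z):
    v=np.array([p[0]-cx,p[1]-cy]);r=np.hypot(*v);a=r/f;d=E[:3,:3]@np.r_[v/r*np.sin(a),np.cos(a)]
    return E[:3,3]+d*(z-E[2,3])/d[2]
C=lambda u,v:(180+u/2.3,140+v/2.3)
ax=np.array([np.cos(.202),np.sin(.202)])
A,B=at(C(210,69),20)[:2],at(C(437,69),20)[:2]; print('nest w',np.linalg.norm(A-B),(A+B)/2-56*ax)
for z in(55,57):
    A,B=at(C(222,143),z)[:2],at(C(404,143),z)[:2]; print('driver top z',z,np.linalg.norm(A-B),(A+B)/2-45*ax)
E
```

```text
nest w 51.34287754130161 [ 594.92902058 -267.61167594]
driver top z 55 34.06193230708743 [ 593.53636596 -265.44982855]
driver top z 57 33.6306586669313 [ 593.82176214 -265.3911915 ]
```

To row units: 8 mm / 800 = 0.01, 2.4 mm / 800 = 0.003.

```bash
python3 -m crank '[[20,0.0009,0.003,0,0],[20,0,0,0.01,0],[20,0,0,0.005,0],[20,0,0,0.0025,0],[20,0,0,0,0]]' ; python3 d.py 594.9 -267.6 22 0.202
```

```text
time: 16.0
ee_pos: [595.7, -268.5, 27.7]
eef_rot: [-3.141, 0.001, 0.202]
force: [-0.3, -1.2, -1.5]
opening: 34.0
grip_force: 29.9
t 16.0 pos [ 595.7 -268.5   27.7] rot [-3.141e+00  1.000e-03  2.020e-01] F [-0.3 -1.2 -1.5] open 34.0 grip 29.9 j7 -1.18
tool delta [-0.6 -1.   5.7] turn -0.0
```

No contact this time at the height where it hit before. Lowering further.

To row units: 2 mm / 800 = 0.0025, 1 mm / 800 = 0.0013.

```bash
python3 -m crank '[[20,0,0,0.0025,0],[20,0,0,0.0025,0],[20,0,0,0.0013,0],[20,0,0,0,0]]' ; python3 d.py 594.9 -267.6 22 0.202
```

```text
time: 16.4
ee_pos: [596.1, -268.7, 23.5]
eef_rot: [-3.142, 0.0, 0.202]
force: [-0.5, -0.2, -2.0]
opening: 33.6
grip_force: 29.9
t 16.4 pos [ 596.1 -268.7   23.5] rot [-3.142  0.     0.202] F [-0.5 -0.2 -2. ] open 33.6 grip 29.9 j7 -1.18
tool delta [-1.  -1.3  1.5] turn -0.0
```

To row units: -40 mm / 800 = -0.05, -20 mm / 800 = -0.025.

```bash
python3 -m crank '[[20,-0.0006,-0.0006,0.0015,0],[20,0,0,0,0],[50,0,0,0,0],[50,0,0,0,0],[60,0,0,0,0],[60,0,0,-0.025,0],[60,0,0,-0.05,0],[60,0,0,-0.05,0]]' ; python3 d.py 623.6 -37.3 140 0.202; python3 - <<'E'
from m import *
w=cam('wrist');cv2.imwrite('pics/w5.png',w['color'][100:360,80:480])
t=cam('top'); W=pts(t)
for p in ((443,240),(487,231)):
    Q=W[p[1]-40:p[1]+40,p[0]-22:p[0]+22].reshape(-1,3); Q=Q[(Q[:,2]>30)&(Q[:,2]<41)]; r=cv2.minAreaRect(Q[:,:2].astype(np.float32)); A=np.c_[Q[:,:2]-Q[:,:2].mean(0),np.ones(len(Q))]
    print(len(Q),r,'plane',np.linalg.lstsq(A,Q[:,2],rcond=None)[0].round(3))
E
```

```text
time: 17.2
ee_pos: [595.1, -268.0, 122.9]
eef_rot: [-3.141, 0.001, 0.202]
force: [0.3, -0.2, -0.1]
opening: 59.7
grip_force: 0.0
t 17.2 pos [ 595.1 -268.   122.9] rot [-3.141e+00  1.000e-03  2.020e-01] F [ 0.3 -0.2 -0.1] open 59.7 grip 0.0 j7 -1.15
tool delta [  74.2 -220.4  -16.9] turn -0.0
677 ((574.3146362304688, -169.7890167236328), (90.00325775146484, 35.217769622802734), 11.849900245666504) plane [ 5.0000e-03 -6.0000e-03  3.6582e+01]
103 ((595.3109130859375, -267.9290466308594), (89.86746215820312, 33.432456970214844), 11.920662879943848) plane [-2.00e-03 -2.40e-02  3.66e+01]
```

View pics/w5.png

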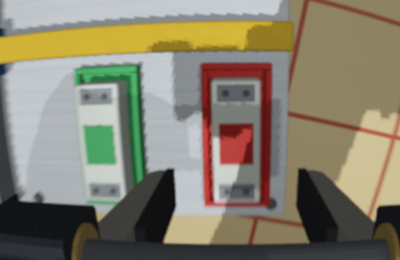

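Both drivers lie flat in their nests with tops at 36.6 mm (13 + 24 = 37 expected), tags up at crop (100,145) and (236,143). The knob is next.

To row units: -44.1 mm / 800 = -0.0551, 14.8 mm / 800 = 0.0185.

```bash
python3 -m crank '[[60,0.0185,-0.0551,0,0],[60,0.0185,-0.0551,0,0],[60,0.0185,-0.0551,0,0],[60,0.0185,-0.0551,0,0],[60,0.0185,-0.0551,0,0],[60,0,0,0,0],[60,0,0,0,0]]' ; python3 d.py 623.6 -37.3 62 0.202; python3 - <<'E'
from m import *
w=cam('wrist');cv2.imwrite('pics/w6.png',w['color'][120:420,160:480])
E
```

```text
time: 18.0
ee_pos: [623.8, -35.9, 122.1]
eef_rot: [-3.141, 0.0, 0.205]
force: [0.3, -0.9, -0.1]
opening: 60.1
grip_force: 0.0
t 18.0 pos [623.8 -35.9 122.1] rot [-3.141  0.     0.205] F [ 0.3 -0.9 -0.1] open 60.1 grip 0.0 j7 -1.53
tool delta [-0.5  1.4 60.1] turn 0.003
```

View pics/w6.png

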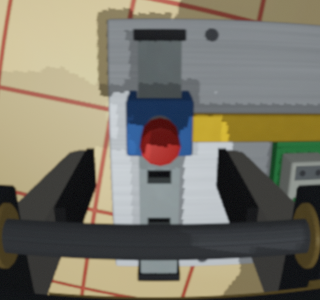

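The wrist view shows the knob at crop (160,145), midway between the fingers (95 and 218) and slightly right, which matches the 1.4 mm correction. Lowering, then gripping.

To row units: 20 mm / 800 = 0.025, 15 mm / 800 = 0.0188.

```bash
python3 -m crank '[[60,-0.0004,0.0016,0.025,0],[60,0,0,0.025,0],[60,0,0,0.0188,0],[60,0,0,0.0063,0],[60,0,0,0,0]]'; python3 -m crank '[[15,0,0,0,0],[15,0,0,0,0],[15,0,0,0,0],[15,0,0,0,0],[15,0,0,0,0],[15,0,0,0,0]]'; python3 d.py 623.6 -37.3 62 0.202
```

```text
time: 18.55
ee_pos: [623.4, -39.8, 61.6]
eef_rot: [-3.141, 0.002, 0.2]
force: [-0.3, -0.4, -0.1]
opening: 60.1
grip_force: 0.0
time: 19.15
ee_pos: [623.9, -37.9, 62.8]
eef_rot: [-3.141, -0.0, 0.202]
force: [-0.8, 3.4, 4.0]
opening: 23.6
grip_force: 30.0
t 19.15 pos [623.9 -37.9  62.8] rot [-3.141 -0.     0.202] F [-0.8  3.4  4. ] open 23.6 grip 30.0 j7 -1.55
tool delta [-0.2 -0.6  0.8] turn 0.0
```

```bash
python3 -m crank '[[15,0,0,-0.005,0],[15,0,0,-0.005,0],[15,0,0,-0.0038,0],[15,0,0,0,0],[15,0,0,0,0]]'; python3 d.py 623.6 -37.3 62 0.202; python3 - <<'E'
from m import *
s=cam('scene'); b,n,px=blob(s,'r',(273,254),14); print(b,n)
E
```

```text
time: 19.65
ee_pos: [623.0, -38.2, 72.7]
eef_rot: [-3.141, 0.002, 0.202]
force: [-1.8, 4.5, -9.1]
opening: 23.5
grip_force: 30.0
t 19.65 pos [623.  -38.2  72.7] rot [-3.141e+00  2.000e-03  2.020e-01] F [-1.8  4.5 -9.1] open 23.5 grip 30.0 j7 -1.55
tool delta [ 0.8 -0.7 10.7] turn 0.0
[274.4516129 253.4516129] 31
```

To row units: -10 mm / 800 = -0.0125, -5 mm / 800 = -0.0063.

```bash
python3 -m crank '[[15,-0.0063,0,0,0],[15,-0.0125,0,0,0],[15,-0.0125,0,0,0],[15,-0.0125,0,0,0],[15,-0.0063,0,0,0],[15,0,0,0,0],[15,0,0,0,0]]'; python3 d.py 584.4 -45.9 62 0.202
```

```text
time: 20.4
ee_pos: [583.3, -46.4, 73.0]
eef_rot: [-3.141, 0.002, 0.202]
force: [-2.3, 5.0, -9.1]
opening: 23.4
grip_force: 30.0
t 20.4 pos [583.3 -46.4  73. ] rot [-3.141e+00  2.000e-03  2.020e-01] F [-2.3  5.  -9.1] open 23.4 grip 30.0 j7 -1.54
tool delta [ 1.3 -0.3 11. ] turn -0.0
```

To row units: 3 mm / 800 = 0.0038, 2 mm / 800 = 0.0025.

```bash
python3 -m crank '[[15,0.0004,0,0.0038,0],[15,0,0,0.0038,0],[15,0,0,0.0038,0],[15,0,0,0.0025,0],[15,0,0,0.0006,0],[15,0,0,0,0],[15,0,0,0,0]]'; python3 d.py 584.4 -45.9 62 0.202; python3 - <<'E'
from m import *
t=cam('top');s=cam('scene'); W=pts(t)
E=np.array(s['extrinsics']); 
Q=W[190:290,350:420].reshape(-1,3)
m=mask(t,'y'); m[:,:395]=0;m[:,505:]=0;m[:180]=0;m[260:]=0
P=W[m>0]; P=P[(P[:,2]>42)&(P[:,2]<58)]; ax=np.array([np.cos(.202),np.sin(.202)]); a=(P[:,:2]-np.array([623.6,-37.5]))@ax+35
print('bar carrier x',len(P),np.percentile(a,[2,50,98]).round(1),'z',np.median(P[:,2]))
cv2.imwrite('pics/s7.png',np.vstack([cv2.resize(s['color'][220:350,140:330],(570,300)),cv2.resize(t['color'][160:290,340:530],(570,300))]))
E
```

```text
time: 21.1
ee_pos: [585.1, -46.1, 62.8]
eef_rot: [-3.141, -0.001, 0.202]
force: [-2.5, 4.8, -2.7]
opening: 23.4
grip_force: 30.0
t 21.1 pos [585.1 -46.1  62.8] rot [-3.141e+00 -1.000e-03  2.020e-01] F [-2.5  4.8 -2.7] open 23.4 grip 30.0 j7 -1.55
tool delta [-0.6 -0.3  0.8] turn 0.0
bar carrier x 450 [-12.9  -4.    4.7] z 49.4788765232056
```

View pics/s7.png

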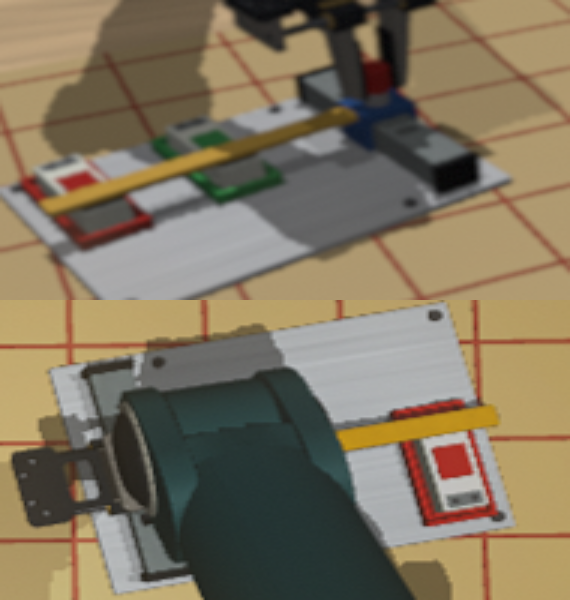

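The bar lies over the far ends of both drivers, at carrier x −4 against −5 wanted. The tool carries only 2.7 N of the 6 N spring, so the pin seems to be down. I'll press a little lower to make sure it's bottomed.

To row units: 0.7 mm / 800 = 0.0009.

```bash
python3 -m crank '[[15,0,0,0.0009,0],[15,0,0,0.0009,0],[15,0,0,0,0],[15,0,0,0,0]]'; python3 d.py 584.4 -45.9 62 0.202; python3 - <<'E'
from m import *
t=cam('top');s=cam('scene'); b,n,px=blob(s,'r',(265,245),22); print(b,n,px.min(0),px.max(0))
# expected knob top/centre projection for next hole
E=np.linalg.inv(np.array(s['extrinsics']))
for z in (77,85,64,90): 
    q=E@np.array([584.4,-45.5,z,1]); print(z,(q[:2]/q[2]*s['f']+[s['cx'],s['cy']]).round(1))
print(manip.observe()['force'])
E
```

```text
time: 21.6
ee_pos: [586.3, -45.8, 62.8]
eef_rot: [3.141, -0.003, 0.202]
force: [-3.1, 5.3, 3.1]
opening: 23.6
grip_force: 30.0
t 21.6 pos [586.3 -45.8  62.8] rot [ 3.141e+00 -3.000e-03  2.020e-01] F [-3.1  5.3  3.1] open 23.6 grip 30.0 j7 -1.55
tool delta [-1.9 -0.3  0.7] turn 0.0
[265.03333333 249.33333333] 30 [262 247] [268 252]
77 [263.9 254. ]
85 [263.6 251. ]
64 [264.4 259. ]
90 [263.4 249. ]
[-2.39940531  4.94178195  4.08356025]
```

The force went to +3–4 N with z unchanged at 62.8 mm. That is the same height and load as when I first gripped the locked plunger, so the pin is fully seated.

```bash
python3 -c "from station import manip; print(manip.hand_in())"
```

```text
the job is handed in; nothing more can be done
None
```

I handed the job in at about 22 s: both drivers lie flat, tag up, in their matching nests, the yellow bar covers their far ends, and the pin is down in the next hole with the knob still held; the red driver touched its nest rim once (about 25 N on the wrist) and I re-centred it before seating it.

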